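Lever a stuck engine plate off its dowels

ROBOT

A 6-joint arm with a two-finger parallel gripper is mounted at the origin on the work surface. World frame = base frame: x ahead of the robot, y to its left, z up, the work surface at z = 0. Lengths are in m, angles in rad, forces in N, time in s.
With the tool pointing down it reaches from about 0.35 to 0.85 m from the base axis. Payload 8.1 kg.
Tool frame: the origin (TCP) lies on the centre line of the jaws, within the pads' length; the fingertips stand 19 mm ahead of it and the grasp point (between the pads) is the TCP; z points along the fingers, y is the line along which they close (so a half turn about z gives the same grasp; the last joint's range is limited). The gripper opens to 85 mm and grips with 20 to 120 N. Pads are 22 mm wide; open, the fingers measure 114 mm over their backs; the gripper's body (76 mm by 85 mm) begins 54 mm behind the grasp point. The pads swing forward as they close: fully open they stand 13 mm farther back than shut.
Start: joints at [-1.352, 0.13, 1.488, -0, 1.523, -0.085], TCP at [0.18, -0.573, 0.25] pointing down, gripper open.
Joint ranges: [-2.96, 2.96], [-0.89, 2.26], [0.02, 2.5], [-1.34, 4.48], [0, 2.73], [-2.66, 2.66]. Speed limits (rad/s): [2.39, 2.39, 2.79, 3.14, 3.14, 3.14].

INTERFACE

Orientations are given as a unit quaternion [w, x, y, z].
In Python, from bench import bot gives the robot as it stands.
- The arm moves only by the shell command python3 -m inch 'ROWS' [FORCE]. ROWS is JSON, a list of rows, each a list of 5 numbers: the shift along the tool's x, y, z in cm, then the turn about the tool's z in rad, then the opening, from 0 (shut) to 1 (fully open). A call has exactly 5 rows; each row shifts and turns the commanded pose from where the row before left it, along the tool's axes as they then stand; what a row does not reach is not made up. A row lasts 1/12 s, in which the tool goes at most 41.7 mm and 7.16 degrees, less where a joint would pass 70% of its speed; a pose out of reach is approached as far as the arm can. A call is refused whole if a number of a shift passes 4.17 or a number of a turn 0.125, either way. A call with a gripper value outside its range is refused whole. The fingers move at their own pace and stop on an object; FORCE is the grip in N (left out, the last holds). Time passes only in rows, so rows that do not move let the fingers close, or fill a call up. It gives the time, the measured TCP pose, the force, the opening and the grip force at its end, in the units of the state.
- bot.state(): the state, without advancing time (a new reading comes with each control period).
- bot.capture(name): name is "side" or "top" or "wrist"; returns (picture, depth): 400x640x3 uint8, blue, green, red; 400x640 float32, m along the optical axis (not along the pixel's ray), 0 where there is no reading.
- bot.camera_model(name): a dict with "fx", "fy", "cx", "cy" (pixels), "view" (4x4, takes a point from world to camera coordinates). Camera axes: x right, y up, looking along -z (the intrinsics and any distortion apply to the point x, -y, -z); pixel columns grow to the right and rows downward; lengths in m; the calibration is good to about 2 mm. A picture is of the moment at which its call begins: read the wrist's pose just before it. camera_model takes no time and is no camera call; for the wrist camera it gives the pose at the moment of the call.
- bot.hand_in(): hands the job in; it is judged then, once.
Trained networks look in the newest picture that a camera, given by its name, has taken for a name from the list of things; names that differ only in an ending like _2 or _b are one class to them, and where a whole thing is asked for, a point or a joint stands for the part that bears it (a point fixed in the world has none). Each returns a list of dicts, best first, with "score" (0 to 1); they miss things now and then, are a little off and sometimes report something else, mostly with a low value. They report only what shows in the picture. A call takes as long as a camera call. They do not tell look-alikes from the thing itself.
- bot.look_for(query, camera): "point" ([x, y, z] in m, in world coordinates, good to about 4 mm: the middle of the surface that is visible of it).
- bot.silhouettes(query, camera): "region" (400x640 bool, what is visible of it).
The state is a dict: "clock": time; "joint_positions": joint angles; "dq": joint speeds; "joint_efforts": joint torques, N m; "tcp_pos": TCP position; "ee_rot": TCP orientation; "force": force on the tool from outside, world axes, zero at the start; "wrist_torque": the same for the moment, N m; "width": opening from 0.0 (shut) to 1.0 (fully open); "gripper_force": force on a finger pad.
Only numpy, scipy, OpenCV 4.12 (cv2) and the standard library are available. Lean on these libraries where they do the work, as an engineer would, in place of code of your own. Each camera call takes 0.05 s, during which the arm holds its last target. There are 200 camera calls.

TASK

The steel plate with the little engine on it is stuck down on the dowels of its grey stand. A pry bar already rests over the fulcrum block with its flat tip under the plate's edge: press the handle end of that bar right down, nearly to the bench, so that the plate is levered up and stays standing clear of the stand by about 10 mm, then let go. Use the bar only: do not push or pull the plate or engine by hand, and leave the other tools and things on the bench alone.

Things in the scene. Friction and masses are not known exactly. Their poses are not given: they have to be found in the camera images.
- plate_edge (a point): Level steel plate 170 x 180 (y) x 12 mm with a small aluminium engine on top (155 mm high in all), 3.6 kg. Its underside is 99 mm above the bench, on a narrower fixed grey pedestal. It can only move straight up (35 mm) on two tight dowels and stays at the height it is raised to. The point: middle of the lower edge on the side (-x) where the pry bar comes out; z up.
- fulcrum: Steel block 50 (x) x 90 (y) mm, 85 mm high, with a half-round top ridge (radius 15 mm) along its y; 2.2 kg, standing loose on the bench, ridge about 38 mm from the plate's edge. Origin: centre of its underside, z up.
- pry_bar: Straight steel pry bar 358 mm long, 22 mm wide, 14 mm thick, 0.65 kg, loose, lying level across the fulcrum's ridge. Origin: middle of its underside over the ridge, 85 mm above the bench; x along the bar to the flat tip, which ends 60 mm from the origin, about 20 mm in under the plate and touching it; the handle ends at 298 mm towards -x. z up.
- bar_press (a point): Where to press: middle of the flat top of the bar's thicker steel grip (120 mm along the bar, 34 wide, 22 thick), 250 mm from the ridge, 48 mm from the bar's end, 103 mm above the bench at first. It takes 15 to 22 N; 10 mm down here lifts the plate about 2.4 mm; the bar's outer end meets the bench when this point has sunk about 65 mm.
There are look-alikes about, which are no part of the job. What is shaped like the fulcrum but turquoise is not meant.

How it is judged:
By the outcome, as a careful person would: the job done as asked, in the order asked, and still so for the second after the job is handed in, with the robot touching nothing.
It also fails if it takes over 29 s, if anything falls off the work surface, if the arm or the gripper's body presses on something with over 40 N, if the wrist force passes 120 N, or if a joint passes its speed limit or range.

## Working session

There is one attempt and no reset: what is moved stays moved. The work goes in short steps, Python scripts to look and compute and a shell command to move; the robot and the scene stay as the last step left them, time stands still between calls to the robot, and variables do not carry over. Pictures are saved under pics/ and viewed, at most 10 in all, crops included, and the job is handed in when it is done.

```bash
mkdir -p pics; cat > h.py <<'E'
import numpy as np, cv2
from bench import bot
def px2w(cam,depth,u,v,m=None):
    m=m or bot.camera_model(cam); d=depth[int(v),int(u)]
    c=np.array([(u-m['cx'])/m['fx']*d,-(v-m['cy'])/m['fy']*d,-d,1])
    return (np.linalg.inv(m['view'])@c)[:3]
E
python3 - <<'E'
from h import *
ims=[]
for c in ("top","side"):
    p,d=bot.capture(c); ims.append(p); np.save(c+'.npy',d)
    for q in ("fulcrum","pry_bar","bar_press","plate_edge"):
        print(c,q,[(np.round(r['point'],3).tolist(),round(r['score'],2)) for r in bot.look_for(q,c)])
cv2.imwrite('pics/top.png',ims[0]);cv2.imwrite('pics/side.png',ims[1])
s=bot.state();print(s['clock'],s['tcp_pos'],s['ee_rot'])
E
```

```text
top fulcrum [([0.736, 0.279, 0.071], 0.98), ([0.717, -0.26, 0.072], 0.94), ([0.486, -0.03, 0.078], 0.74), ([0.676, -0.027, 0.077], 0.65)]
top pry_bar [([0.593, -0.154, 0.094], 0.92)]
top bar_press [([0.594, -0.158, 0.1], 0.96)]
top plate_edge [([0.76, 0.057, 0.108], 0.58)]
side fulcrum [([0.735, 0.302, 0.058], 0.89), ([0.72, -0.248, 0.053], 0.65), ([0.491, -0.005, 0.051], 0.57), ([0.666, -0.001, 0.038], 0.56)]
side pry_bar [([0.598, -0.142, 0.098], 0.72)]
side bar_press [([0.602, -0.139, 0.1], 0.73)]
side plate_edge []
0.5 [ 0.17949544 -0.57251618  0.25026568] [-1.93703691e-05  9.88488511e-01  1.51295948e-01  1.33704930e-05]
```

View pics/top.png

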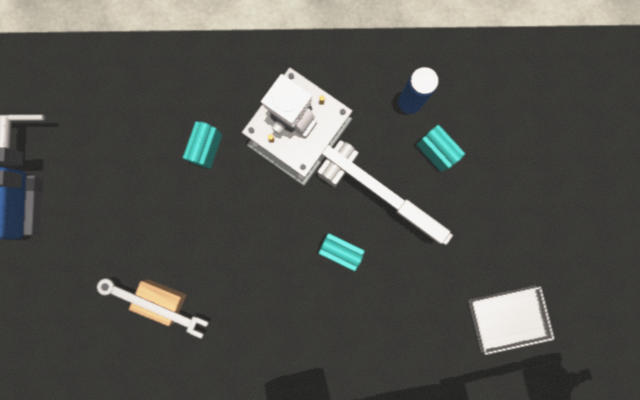

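View pics/side.png

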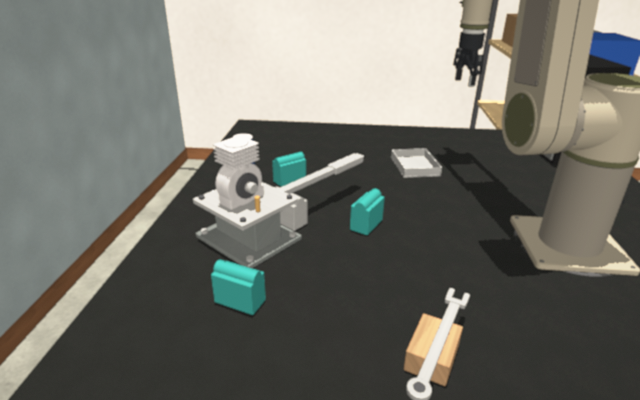

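The top view shows the bar running from (328,148) over the grey fulcrum (338,162) to its grip end at (450,240). The three turquoise blocks are look-alikes. The side view agrees.

```bash
cat > m.py <<'E'
from h import *
from scipy.spatial.transform import Rotation as R
d=np.load('top.npy'); bot.capture('top')
r=bot.silhouettes('pry_bar','top')[0]['region']; m=bot.camera_model('top')
v,u=np.nonzero(r); P=np.array([px2w('top',d,a,b,m) for a,b in zip(u,v)]); P=P[(P[:,2]>.08)&(P[:,2]<.12)]
l=cv2.fitLine(P[:,:2].astype(np.float32),cv2.DIST_HUBER,0,.01,.01).ravel()
ax=l[:2]*np.sign(l[1]); t=(P[:,:2]-l[2:])@ax
end=l[2:]+ax*np.percentile(t,.5); print('axis',ax,'end',end,'len',np.ptp(t),'z',np.median(P[t<t.min()+.1,2]))
s=bot.state(); q=s['ee_rot']; M=R.from_quat([*q[1:],q[0]]).as_matrix(); print(M.round(3))
T=np.r_[end+ax*.048,.103+.019]; print('target tcp',T,'shift tool cm',M.T@(T-s['tcp_pos'])*100)
E
python3 m.py
```

```text
axis [0.6031249  0.79764676] end [ 0.51248858 -0.2659243 ] len 0.3352723469802567 z 0.10157652791410382
[[ 0.954  0.299  0.   ]
 [ 0.299 -0.954 -0.   ]
 [-0.     0.    -1.   ]]
target tcp [ 0.54143857 -0.22763726  0.122     ] shift tool cm [ 44.85307271 -22.08608058  12.83065153]
```

```bash
python3 -m inch '[[3,-1.5,0.5,0,0],[3,-1.5,0.5,0,0],[3,-1.5,0.5,0,0],[3,-1.5,0.5,0,0],[3,-1.5,0.5,0,0]]' 60
python3 -m inch '[[3,-1.5,0.5,0,0],[3,-1.5,0.5,0,0],[3,-1.5,0.5,0,0],[3,-1.5,0.5,0,0],[3,-1.5,0.5,0,0]]'
python3 -m inch '[[3,-1.5,0.5,0,0],[3,-1.5,0.5,0,0],[3,-1.5,0.5,0,0],[3,-1.5,0.5,0,0],[2.8,-1,0.5,0,0]]'
python3 -m inch '[[0,0,0,-0.125,0],[0,0,0,-0.125,0],[0,0,0,-0.125,0],[0,0,0,-0.125,0],[0,0,0,-0.125,0]]'
python3 m.py
python3 - <<'E'
from h import *
for c in("wrist","side"):
    p,d=bot.capture(c); cv2.imwrite(f'pics/{c}1.png',p)
E
```

```text
clock: 1.02
tcp_pos: [0.301, -0.455, 0.2252]
ee_rot: [0.0, 0.989, 0.151, 0.0]
force: [-0.2, -0.5, 0.1]
width: 0.301
gripper_force: 0.0
clock: 1.43
tcp_pos: [0.4219, -0.3384, 0.2003]
ee_rot: [0.0, 0.988, 0.151, 0.0]
force: [-0.3, -0.2, 0.0]
width: 0.002
gripper_force: 0.0
clock: 1.85
tcp_pos: [0.5424, -0.2266, 0.1752]
ee_rot: [-0.0, 0.988, 0.152, 0.0]
force: [-0.4, -1.9, 0.1]
width: 0.002
gripper_force: 0.0
clock: 2.27
tcp_pos: [0.5413, -0.2284, 0.1753]
ee_rot: [0.0, 0.893, 0.451, -0.0]
force: [-0.5, 0.1, -1.1]
width: -0.002
gripper_force: 0.0
axis [0.60162747 0.7987768 ] end [ 0.5402154  -0.22994777] len 0.29166476752399356 z 0.10153266843384423
[[ 0.597  0.802  0.   ]
 [ 0.802 -0.597 -0.   ]
 [ 0.     0.    -1.   ]]
target tcp [ 0.56909352 -0.19160648  0.122     ] shift tool cm [4.62511017 0.02922063 5.33661936]
```

View pics/wrist1.png

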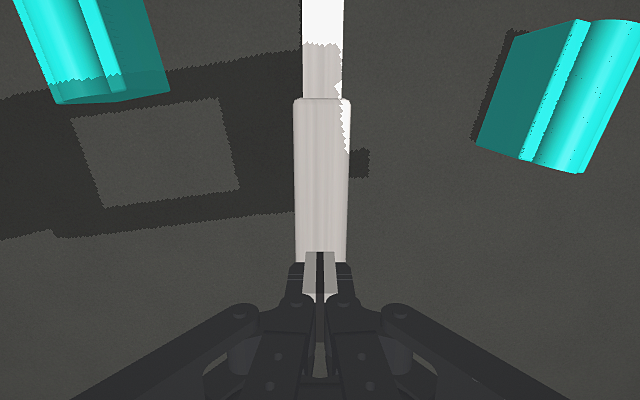

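The wrist view shows the grip straight ahead and centred under the shut fingers (u about 320), running from v=100 down under them. Lowering now.

```bash
python3 -m inch '[[0,0,1.5,0,0],[0,0,1.5,0,0],[0,0,1.3,0,0],[0,0,0.5,0,0],[0,0,0,0,0]]'
python3 -m inch '[[0,0,0.2,0,0],[0,0,0.2,0,0],[0,0,0.2,0,0],[0,0,0.2,0,0],[0,0,0,0,0]]'
```

```text
clock: 2.88
tcp_pos: [0.54, -0.228, 0.1252]
ee_rot: [-0.001, 0.894, 0.447, -0.001]
force: [-1.1, 0.5, 0.1]
width: 0.001
gripper_force: 0.0
clock: 3.3
tcp_pos: [0.5418, -0.2289, 0.12]
ee_rot: [0.001, 0.894, 0.448, 0.0]
force: [0.1, 0.1, 3.1]
width: -0.002
gripper_force: 2.2
```

```bash
python3 -m inch '[[0,0,0.3,0,0],[0,0,0.3,0,0],[0,0,0.3,0,0],[0,0,0.3,0,0],[0,0,0,0,0]]'
python3 -m inch '[[0,0,0.3,0,0],[0,0,0.3,0,0],[0,0,0.3,0,0],[0,0,0.3,0,0],[0,0,0,0,0]]'
python3 - <<'E'
from h import *
p,d=bot.capture('side'); cv2.imwrite('pics/side2.png',cv2.resize(p[100:300,150:420],None,fx=2.8,fy=2.8))
E
```

```text
clock: 3.72
tcp_pos: [0.5427, -0.2296, 0.1102]
ee_rot: [0.002, 0.894, 0.448, 0.001]
force: [-3.4, 1.8, 16.3]
width: 0.0
gripper_force: 8.1
clock: 4.13
tcp_pos: [0.5434, -0.2292, 0.0986]
ee_rot: [0.002, 0.894, 0.448, 0.002]
force: [-1.3, 2.8, 17.6]
width: 0.0
gripper_force: 8.8
```

View pics/side2.png

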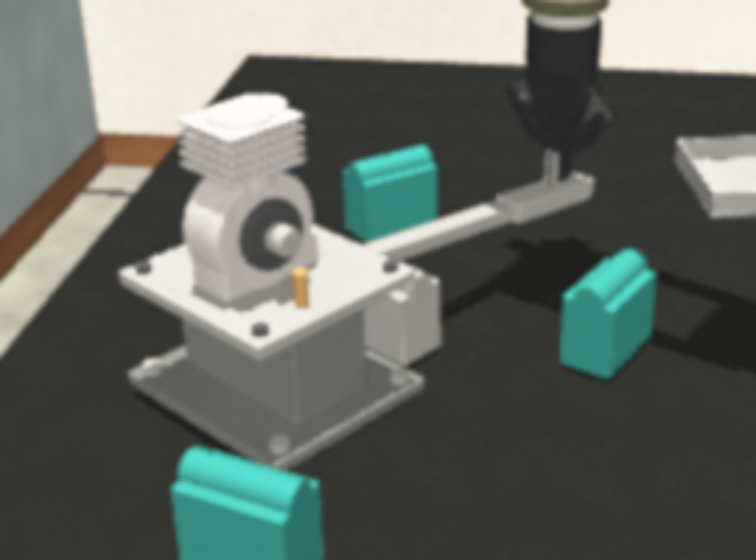

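The fingertips rest mid-grip and the bar is tilting at about 17 N, as expected. I'll keep pressing and check the plate's height by depth.

```bash
python3 -m inch '[[0,0,0.3,0,0],[0,0,0.3,0,0],[0,0,0.3,0,0],[0,0,0.3,0,0],[0,0,0,0,0]]'
python3 -m inch '[[0,0,0.3,0,0],[0,0,0.3,0,0],[0,0,0.3,0,0],[0,0,0.3,0,0],[0,0,0,0,0]]'
cat > lift.py <<'E'
from h import *
p,d=bot.capture('top'); d0=np.load('top.npy'); e=d0-d
# plate + engine only: initial height > .1 around the plate
reg=np.zeros(d.shape,bool); reg[90:165,262:335]=1
x=e[reg&(d0>0)&(d>0)]; print('lift mm: median',np.median(x)*1e3,np.percentile(x,[25,75])*1e3)
E
python3 lift.py
```

```text
clock: 4.6
tcp_pos: [0.5445, -0.2284, 0.0871]
ee_rot: [0.002, 0.894, 0.448, 0.003]
force: [1.6, 7.0, 18.6]
width: -0.001
gripper_force: 9.2
clock: 5.02
tcp_pos: [0.5452, -0.2281, 0.0756]
ee_rot: [0.002, 0.894, 0.448, 0.004]
force: [3.2, 8.8, 21.6]
width: 0.002
gripper_force: 9.5
lift mm: median 9.841472 [ 6.06682897 11.97017729]
```

```bash
python3 -m inch '[[0,0,0.3,0,0],[0,0,0.3,0,0],[0,0,0.2,0,0],[0,0,0,0,0],[0,0,0,0,0]]'
python3 lift.py
python3 - <<'E'
from h import *
p,d=bot.capture('side'); cv2.imwrite('pics/side3.png',cv2.resize(p[100:300,150:420],None,fx=2.8,fy=2.8))
E
```

```text
clock: 5.48
tcp_pos: [0.5457, -0.2282, 0.0682]
ee_rot: [0.002, 0.894, 0.448, 0.004]
force: [2.7, 9.5, 21.2]
width: -0.002
gripper_force: 9.4
lift mm: median 11.825919 [ 7.6777637  14.06702399]
```

View pics/side3.png

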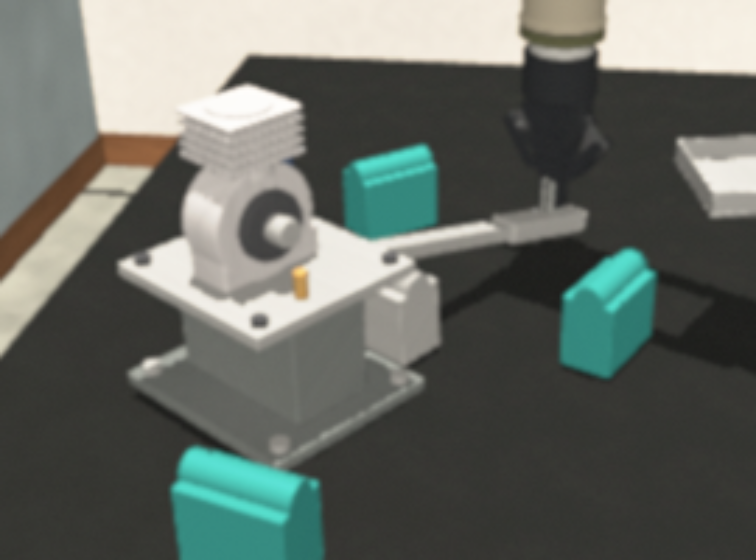

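The side view shows the plate raised by about 12 mm at its front corner, with the fulcrum unmoved and the handle low. Letting go upward.

```bash
python3 -m inch '[[0,0,-0.3,0,0],[0,0,-0.5,0,0],[0,0,-0.8,0,0],[0,0,-1.5,0,0],[0,0,-1.5,0,0]]'
python3 -m inch '[[0,0,-2,0,0],[0,0,-2,0,0],[0,0,-2,0,0],[0,0,-2,0,0],[0,0,0,0,0]]'
python3 -m inch '[[0,0,0,0,0],[0,0,0,0,0],[0,0,0,0,0],[0,0,0,0,0],[0,0,0,0,0]]'
python3 lift.py
python3 - <<'E'
from h import *
p,d=bot.capture('side'); cv2.imwrite('pics/side4.png',cv2.resize(p[100:300,150:420],None,fx=2.8,fy=2.8))
E
```

```text
clock: 6.0
tcp_pos: [0.5402, -0.2283, 0.109]
ee_rot: [-0.001, 0.894, 0.448, -0.001]
force: [1.1, -0.2, -0.1]
width: 0.001
gripper_force: 0.0
clock: 6.42
tcp_pos: [0.543, -0.2298, 0.1945]
ee_rot: [0.003, 0.894, 0.448, 0.002]
force: [0.7, -0.8, 1.1]
width: -0.001
gripper_force: 0.0
clock: 6.83
tcp_pos: [0.5406, -0.2283, 0.188]
ee_rot: [-0.001, 0.894, 0.448, -0.001]
force: [-0.5, -0.9, -0.7]
width: 0.003
gripper_force: 0.0
lift mm: median 11.84243 [ 7.73972273 14.04428482]
```

View pics/side4.png

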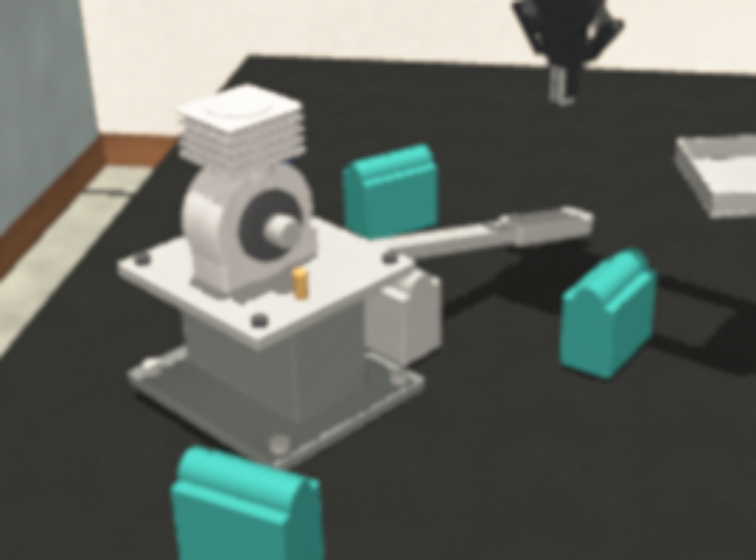

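The plate has stayed raised by about 12 mm, the bar lies free on the fulcrum, and the gripper is clear of everything.

```bash
python3 -c "from bench import bot; print(bot.hand_in())"
```

```text
the job is handed in; nothing more can be done
None
```

I pressed the bar's grip down about 54 mm of the 65 mm to the bench, which levered the plate up. It stays about 12 mm higher (by camera depth, a rough reading), the robot is clear of everything, and the job is handed in.

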